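# Put the pricking irons away in their trays

## Robot

A 6-joint arm with a two-finger parallel gripper is mounted at the origin on the work surface. World frame = base frame: x ahead of the robot, y to its left, z up, the work surface at z = 0. Lengths are in mm, angles in rad, forces in N, time in s.
With the tool pointing down it reaches from about 300 to 875 mm from the base axis. Payload 6.4 kg.
Tool frame: the origin (TCP) lies at the centre of the arm's flange, where the gripper is bolted on; the fingertips stand 166 mm ahead of it and the grasp point (between the pads) lies 147 mm ahead of it; z points along the fingers, y is the direction in which the jaws open and shut (so a half turn about z gives the same grasp; the last joint's range is limited). The gripper opens to 88 mm and grips with 3 to 60 N. Pads are 18 mm wide; open, the fingers measure 123 mm over their backs; the gripper's body (75 mm by 187 mm) begins 45 mm behind the grasp point.
Start: joints at [0.896, 0.181, 1.607, -0, 1.354, -0.206], TCP at [259.786, 512.985, 404.714] pointing down, gripper open.
Joint ranges: [-2.99, 2.99], [-0.89, 2.07], [0.3, 2.58], [-1.14, 4.28], [0, 2.63], [-3.12, 3.12]. Speed limits (rad/s): [2.57, 2.57, 3.01, 3.14, 3.14, 3.14].

## Interface

Orientations are given as a unit quaternion [x, y, z, w].
In Python, from workcell import * gives the robot as it stands.
- The arm moves only by the tool servo_tool, never from a script. Its argument "motion" is a list of rows, each an object of numbers: "x", "y", "z": the shift along the tool's x, y, z in m; "turn": the turn about the tool's z in rad; "grip": the closure, from 0 (fully open) to 1 (shut). In form: [{"x": .., "y": .., "z": .., "turn": .., "grip": ..}, ...]. A call has 1 to 8 rows; each row is the pose to reach, as a shift and turn from the pose measured when the call began, along the tool's axes at that moment; what a row does not reach only later rows make up. A row lasts 1/8 s, in which the tool goes at most 62.5 mm and 10.7 degrees, less where a joint would pass 70% of its speed; a pose out of reach is approached as far as the arm can. A call with a gripper value outside its range is refused whole. The fingers move at their own pace and stop on an object; "squeeze" is the grip in N (left out, the last holds). Time passes only in rows, so rows that repeat a pose let the fingers close. It gives the time, the measured TCP pose, the force and the opening at its end, in the units of the state.
- read_state(): the state, without advancing time (a new reading comes with each control period).
- read_camera(name): name is "scene" or "top" or "wrist"; returns the picture (400x640x3 uint8, red, green, blue); there is no depth.
- camera_params(name): a dict with "mtx" (3x3 intrinsics, pixels), "rvec" (rotation vector, rad) and "tvec" (3), from world to camera coordinates, as OpenCV has them. Camera axes: x right, y down, z forward; pixel columns grow to the right and rows downward; lengths in mm; the calibration is good to about 2 mm. The wrist camera is an equidistant fisheye: a pixel r from the principal point sees the ray r / f radians off the axis. A picture is of the moment at which its call begins: read the wrist's pose just before it. camera_params takes no time and is no camera call; for the wrist camera it gives the pose at the moment of the call.
- finish_job(): hands the job in, once; it reports no verdict.
The state is a dict: "clock": time; "joints": joint angles; "qvel": joint speeds; "joint_efforts": joint torques, N m; "tcp_pos": TCP position; "orientation": TCP orientation; "ft_force": force on the tool from outside, world axes, zero at the start; "wrist_torque": the same for the moment, N m; "opening": opening from 0.0 (shut) to 1.0 (fully open).
Only numpy, scipy, OpenCV 4.12 (cv2) and the standard library are available. Lean on these libraries where they do the work, as an engineer would, in place of code of your own. Each camera call takes 0.05 s, during which the arm holds its last target. There are 200 camera calls.

## Task

The stitching is done: pick the four steel pricking irons out from among the wooden-handled tools and put each away in its own wooden tray, the iron with the fewest teeth in the smallest tray and so on up to the one with the most teeth in the largest. Set each down without dropping it, teeth to either end, so that it lies flat on the tray's floor inside the walls, and leave the wooden slicker and the awl where they are.

Things in the scene. Friction and masses are not known exactly. Their poses are not given: they have to be found in the camera images.
- iron_2: Dark steel pricking iron (stitching chisel), 2 teeth, shortest; 72 mm long, about 70 g, loose, lying flat. Square shank 12 x 12 mm; the last 26 mm at its +x end are a flat forked head 6.5 mm wide and 7 mm thick or less. Origin: underside, mid-length, under the shank; x along it to the teeth, z up. Grip the shank across (along y) near the origin.
- iron_4: Dark steel pricking iron (stitching chisel), 4 teeth, second-shortest; 92 mm long, about 100 g, loose, lying flat. Square shank 12 x 12 mm; the last 26 mm at its +x end are a flat forked head 14.5 mm wide and 7 mm thick or less. Origin: underside, mid-length, under the shank; x along it to the teeth, z up. Grip the shank across (along y) near the origin.
- iron_7: Dark steel pricking iron (stitching chisel), 7 teeth, second-longest; 112 mm long, about 140 g, loose, lying flat. Square shank 12 x 12 mm; the last 26 mm at its +x end are a flat forked head 26.5 mm wide and 7 mm thick or less. Origin: underside, mid-length, under the shank; x along it to the teeth, z up. Grip the shank across (along y) near the origin.
- iron_10: Dark steel pricking iron (stitching chisel), 10 teeth, longest; 132 mm long, about 190 g, loose, lying flat. Square shank 12 x 12 mm; the last 26 mm at its +x end are a flat forked head 38.5 mm wide and 7 mm thick or less. Origin: underside, mid-length, under the shank; x along it to the teeth, z up. Grip the shank across (along y) near the origin.
- tray_2: The smallest of four open light-wood trays, fixed to the work surface; inside 98 mm (x) by 70 mm (y), walls 4 mm thick, 16 mm high over the work surface, floor 4 mm thick. Origin: underside centre, on the work surface; x along its longer side, z up.
- tray_4: The second-smallest of four open light-wood trays, fixed to the work surface; inside 118 mm (x) by 78 mm (y), walls 4 mm thick, 16 mm high over the work surface, floor 4 mm thick. Origin: underside centre, on the work surface; x along its longer side, z up.
- tray_7: The second-largest of four open light-wood trays, fixed to the work surface; inside 138 mm (x) by 86 mm (y), walls 4 mm thick, 16 mm high over the work surface, floor 4 mm thick. Origin: underside centre, on the work surface; x along its longer side, z up.
- tray_10: The largest of four open light-wood trays, fixed to the work surface; inside 158 mm (x) by 94 mm (y), walls 4 mm thick, 16 mm high over the work surface, floor 4 mm thick. Origin: underside centre, on the work surface; x along its longer side, z up.
- slicker: Bystander: a turned light-wood edge slicker, 110 mm long, 30 mm thick at most, 31 mm high, loose, lying on a flat. Origin: underside, mid-length; x along it.
- awl: Bystander: an awl with a dark wooden handle (62 mm long, 30 mm thick) and a thin steel point, 115 mm long overall, 31 mm high, loose, lying on a flat. Origin: underside, 60 mm from the handle's butt; x along it to the point.
Not all that is in view belongs to the job. What is shaped like the iron_4 but turquoise or white is not meant.

How it is judged:
By the outcome, as a careful person would: the job done as asked, in the order asked, and still so for the second after the job is handed in, with the robot touching nothing.
It also fails if it takes over 96 s, if anything falls off the work surface, if the arm or the gripper's body presses on something with over 40 N, if the wrist force passes 120 N, or if a joint passes its speed limit or range.

## Working session

There is one attempt and no reset: what is moved stays moved. The work goes in short steps, Python scripts to look and compute and a tool call to move; the robot and the scene stay as the last step left them, time stands still between calls to the robot, and variables do not carry over. Pictures are saved under pics/ and viewed, about 12 in all and at most 16, crops included, and the job is handed in when it is done.

Besides the shell and the picture viewer there is one more tool, called after "Call:" as name([rows], argument=value, ...), one row to a line, values as JSON. servo_tool: Moves the arm, as the interface text tells. Its arguments: {"type":"object","properties":{"motion":{"type":"array","items":{"type":"object","properties":{"x":{"type":"number"},"y":{"type":"number"},"z":{"type":"number"},"turn":{"type":"number"},"grip":{"type":"number"}}}},"squeeze":{"type":"number"}},"required":["motion"]}

```bash
mkdir -p pics; ls
python3 - <<'E'
from workcell import *
import cv2
for n in ("top","scene"):
    cv2.imwrite(f"pics/{n}0.png",read_camera(n)[:,:,::-1])
    print(n,camera_params(n))
print(read_state())
E
```

```text
pics
top {'mtx': array([[480.50499205,   0.        , 329.95123721],
       [  0.        , 480.50499205, 207.50406647],
       [  0.        ,   0.        ,   1.        ]]), 'rvec': array([ 2.11321375, -2.10826086,  0.23057362]), 'tvec': array([-123.01365913,  518.62608869, 1104.49342432])}
scene {'mtx': array([[398.42364733,   0.        , 315.03608439],
       [  0.        , 398.42364733, 203.94704026],
       [  0.        ,   0.        ,   1.        ]]), 'rvec': array([ 1.76913205,  1.31555194, -0.71279242]), 'tvec': array([ -50.5105298 , -236.56941573, 1532.42558098])}
{'clock': 0.1, 'joints': array([ 8.95681122e-01,  1.81446645e-01,  1.60784585e+00,  7.70206727e-06,
        1.35376520e+00, -2.06296960e-01]), 'qvel': array([-0.0016195 , -0.00148266, -0.00165641,  0.000923  , -0.00108328,
        0.00055994]), 'joint_efforts': array([ 4.13146272e-04, -4.34827995e+01, -3.42695403e+01,  7.03788945e-02,
        3.41457326e-02, -8.02120917e-05]), 'tcp_pos': array([259.65543582, 512.80598346, 403.94138013]), 'orientation': array([ 2.32269055e-01,  9.72651299e-01, -6.60927131e-04, -3.15879224e-04]), 'ft_force': array([-0.05124695, -0.31760846, -0.1399759 ]), 'wrist_torque': array([-0.01421304, -0.0104086 , -0.01088071]), 'opening': 1.000580051534069}
```

View pics/top0.png

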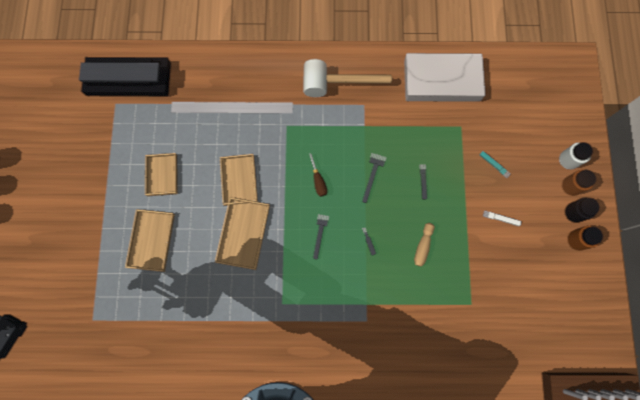

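View pics/scene0.png

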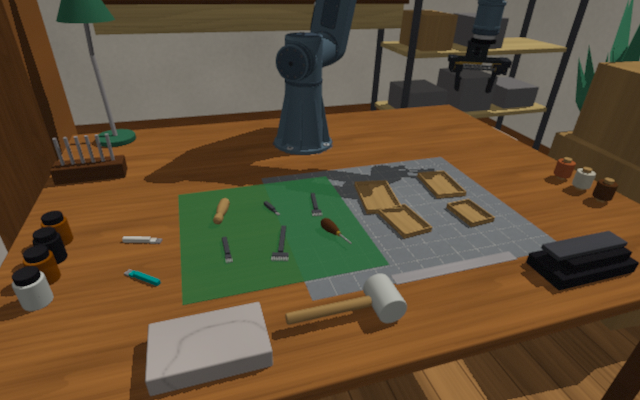

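The irons in the top view are the 10-tooth at (373,177), 4-tooth at (423,182), 7-tooth at (320,236) and 2-tooth at (369,241). The trays, smallest to largest, are at (161,174), (240,180), (150,240) and (244,234). Possible mix-ups are the turquoise piece (494,164), the white piece (502,218), the awl (318,178) and the slicker (425,244). I choose by dark steel colour on the green mat and by size.

```bash
cat > h.py <<'E'
import numpy as np, cv2
from workcell import *
from scipy.spatial.transform import Rotation as Ro
def ray2plane(name,px,z,P=None):
    """pixels (N,2) -> world xy at height z"""
    P=P or camera_params(name); K=P['mtx']; R=cv2.Rodrigues(P['rvec'])[0]; t=np.ravel(P['tvec'])
    n=(np.atleast_2d(px).astype(float)-K[:2,2])/[K[0,0],K[1,1]]
    if name=='wrist':
        th=np.linalg.norm(n,axis=1)+1e-9
        d=np.c_[n/th[:,None]*np.sin(th)[:,None],np.cos(th)]
    else: d=np.c_[n,np.ones(len(n))]
    d=d@R; c=-R.T@t
    return (c+d*((z-c[2])/d[:,2])[:,None])[:,:2]
def shift(x,y,yaw):
    """tool-frame shift (m) and turn so that TCP is at x,y with jaw axis ±y at world angle yaw+90 (tool across an item along yaw)"""
    s=read_state(); R=Ro.from_quat(s['orientation']).as_matrix()
    d=R.T@(np.array([x,y,s['tcp_pos'][2]])-s['tcp_pos'])
    cur=np.arctan2(R[1,0],R[0,0])          # tool x heading
    t=(cur-yaw+np.pi/2)%np.pi-np.pi/2       # tool z is down: + turn lowers heading
    print('shift m',(d/1000).round(4),'turn',round(t,3),'or',round(t-np.sign(t)*np.pi,3),'z',s['tcp_pos'][2].round(1),'j6',s['joints'][5].round(2),'clock',s['clock'])
E
python3 - <<'E'
from h import *
im=cv2.imread('pics/top0.png'); hsv=cv2.cvtColor(im,cv2.COLOR_BGR2HSV)
P=camera_params('top')
roi=np.zeros(im.shape[:2],np.uint8); roi[132:265,288:465]=255
green=cv2.inRange(hsv,(50,90,30),(80,255,255))
m=cv2.bitwise_and(cv2.bitwise_not(green),roi)
for c in cv2.findContours(m,cv2.RETR_EXTERNAL,cv2.CHAIN_APPROX_NONE)[0]:
    if cv2.contourArea(c)<40: continue
    w=ray2plane('top',c[:,0],6,P).astype(np.float32); r=cv2.minAreaRect(w)
    cc=c[:,0].mean(0); print('item px',cc.round(),'centre',np.round(r[0]),'size',np.round(r[1]),'ang',round(r[2],1))
wood=cv2.inRange(hsv,(8,60,50),(25,255,255)); r2=np.zeros_like(roi); r2[140:285,115:283]=255
for c in cv2.findContours(wood&r2,cv2.RETR_EXTERNAL,cv2.CHAIN_APPROX_NONE)[0]:
    if cv2.contourArea(c)<300: continue
    w=ray2plane('top',c[:,0],16,P).astype(np.float32); r=cv2.minAreaRect(w)
    print('tray px',c[:,0].mean(0).round(),np.round(r[0]),np.round(r[1]),round(r[2],1))
cv2.imwrite('pics/crop0.png',cv2.resize(im[120:285,110:470],(800,367),interpolation=cv2.INTER_CUBIC))
E
```

```text
item px [368. 240.] centre [ 446. -217.] size [75. 15.] ang 20.3
item px [424. 244.] centre [ 439. -357.] size [ 33. 112.] ang 69.8
item px [319. 234.] centre [457. -99.] size [ 31. 116.] ang 83.4
item px [423. 181.] centre [ 600. -358.] size [21. 95.] ang 89.5
item px [316. 175.] centre [617. -86.] size [119.  31.] ang 18.1
item px [372. 175.] centre [ 608. -227.] size [ 45. 135.] ang 71.6
item px [463. 162.] centre [ 649. -463.] size [  8. 167.] ang 86.7
tray px [150. 240.] [446. 321.] [ 98. 147.] 84.2
tray px [240. 212.] [521.  95.] [293. 129.] 0.2
tray px [161. 174.] [614. 307.] [109.  80.] 4.8
```

View pics/crop0.png

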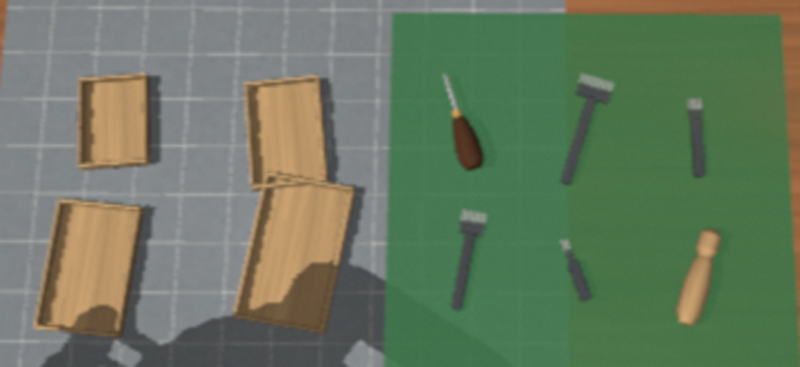

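The crop confirms the choice: the dark steel irons have forked heads of growing width and their measured sizes match, while the awl and slicker are plainly wood. Next I get the corners of the two touching trays and the first move.

Run:
```python
from h import *
P=camera_params('top')
for n,c in (('t4',[(246,83),(320,77),(328,182),(253,188)]),('t10',[(268,175),(354,186),(325,330),(236,317)])):
    px=np.array(c)/2.2222+[110,120]
    w=ray2plane('top',px,16,P); r=cv2.minAreaRect(w.astype(np.float32)); print(n,w.round(),r)
shift(446,-217,np.radians(20.3))
```

```text
t4 [[658. 157.]
 [665.  73.]
 [541.  59.]
 [534. 143.]] ((599.61083984375, 108.30960083007812), (126.3228759765625, 85.06843566894531), 6.162741184234619)
t10 [[549. 127.]
 [537.  30.]
 [375.  57.]
 [389. 155.]] ((463.0621643066406, 92.37118530273438), (98.95649719238281, 166.22415161132812), 80.4789810180664)
shift m [-0.496  -0.5669  0.0007] turn -0.823 or 2.318 z 403.9 j6 -0.21 clock 0.1
```

Call:
servo_tool([
  {"x": -0.496, "y": -0.567, "z": 0.1, "turn": 2.318, "grip": 0.5},
  {"x": -0.496, "y": -0.567, "z": 0.1, "turn": 2.318, "grip": 0.5},
  {"x": -0.496, "y": -0.567, "z": 0.1, "turn": 2.318, "grip": 0.5},
  {"x": -0.496, "y": -0.567, "z": 0.1, "turn": 2.318, "grip": 0.5},
  {"x": -0.496, "y": -0.567, "z": 0.1, "turn": 2.318, "grip": 0.5},
  {"x": -0.496, "y": -0.567, "z": 0.1, "turn": 2.318, "grip": 0.5},
  {"x": -0.496, "y": -0.567, "z": 0.1, "turn": 2.318, "grip": 0.5},
  {"x": -0.496, "y": -0.567, "z": 0.1, "turn": 2.318, "grip": 0.5},
])

```text
clock: 1.1
tcp_pos: [382.1, 30.8, 338.8]
orientation: [0.835, 0.551, -0.0, 0.001]
ft_force: [0.1, 0.3, -0.1]
opening: 0.502
```

Run:
```python
from h import *
shift(446,-217,np.radians(20.3)); print(read_state()['orientation'])
```

```text
shift m [-0.2026  0.1562  0.0003] turn 0.812 or -2.329 z 338.8 j6 0.17 clock 1.1
[ 8.34658613e-01  5.50767248e-01 -5.42172443e-05  6.60438143e-04]
```

Call:
servo_tool([
  {"x": -0.203, "y": 0.156, "z": 0.04, "turn": 0.812, "grip": 0.5},
  {"x": -0.203, "y": 0.156, "z": 0.04, "turn": 0.812, "grip": 0.5},
  {"x": -0.203, "y": 0.156, "z": 0.04, "turn": 0.812, "grip": 0.5},
  {"x": -0.203, "y": 0.156, "z": 0.04, "turn": 0.812, "grip": 0.5},
  {"x": -0.203, "y": 0.156, "z": 0.04, "turn": 0.812, "grip": 0.5},
  {"x": -0.203, "y": 0.156, "z": 0.04, "turn": 0.812, "grip": 0.5},
])

```text
clock: 1.85
tcp_pos: [445.4, -218.1, 298.3]
orientation: [0.984, 0.176, -0.0, -0.0]
ft_force: [-0.7, 0.5, -0.1]
opening: 0.501
```

Run:
```python
from h import *
shift(446,-217,np.radians(20.3))
print(camera_params('wrist'))
im=read_camera('wrist')[:,:,::-1]; cv2.imwrite('pics/w1.png',im)
```

```text
shift m [ 0.0009 -0.0008 -0.    ] turn -0.001 or 3.141 z 298.3 j6 0.52 clock 1.85
{'mtx': array([[309.70691629,   0.        , 320.1389474 ],
       [  0.        , 309.70691629, 195.00165432],
       [  0.        ,   0.        ,   1.        ]]), 'rvec': array([-2.35692307,  1.64428334,  0.26162769]), 'tvec': array([-356.44592357,  316.54064396,  395.98838438])}
```

View pics/w1.png

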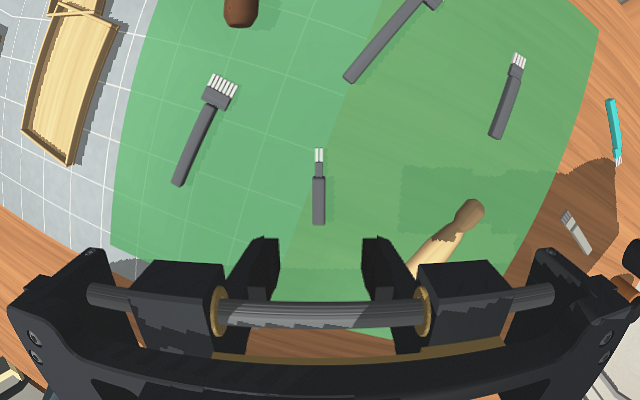

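The wrist view shows iron_2 upright at (318,186) with 2 teeth, iron_7 at (207,130), iron_4 at (510,95) and the slicker at (450,240). I measure all the irons from here.

```bash
cat >> h.py <<'E'
def items(im,P,zs=9,roi=None):
    """non-green blobs on the green mat seen by the wrist: centre, size, yaw"""
    hsv=cv2.cvtColor(im,cv2.COLOR_BGR2HSV)
    m=cv2.inRange(hsv,(0,0,0),(180,75,255))
    if roi:
        k=np.zeros_like(m); k[roi[1]:roi[3],roi[0]:roi[2]]=255; m&=k
    for c in cv2.findContours(m,cv2.RETR_EXTERNAL,cv2.CHAIN_APPROX_NONE)[0]:
        if cv2.contourArea(c)<250: continue
        w=ray2plane('wrist',c[:,0],zs,P); r=cv2.minAreaRect(w.astype(np.float32))
        L=max(r[1])
        if not 60<L<170: continue
        yaw=r[2] if r[1][0]>r[1][1] else r[2]-90
        print('px',c[:,0].mean(0).round(),'c',np.round(r[0],1),'LxW',round(L,1),round(min(r[1]),1),'yaw',round(yaw,1))
E
python3 - <<'E'
from h import *
P=camera_params('wrist'); im=cv2.imread('pics/w1.png')
for z in (6,12): items(im,P,z,(150,0,560,232))
E
```

```text
px [318. 187.] c [ 442.9 -213.8] LxW 74.2 11.5 yaw 20.4
px [202. 127.] c [453.4 -91.5] LxW 115.4 28.1 yaw -10.0
px [507.  96.] c [ 597.9 -355.7] LxW 92.1 18.9 yaw 2.4
px [391.  32.] c [ 600.7 -223.5] LxW 122.3 23.2 yaw -24.9
px [318. 187.] c [ 444.6 -213.2] LxW 72.5 11.2 yaw 20.4
px [202. 127.] c [454.8 -93.6] LxW 112.8 27.5 yaw -10.0
px [507.  96.] c [ 596.2 -352. ] LxW 90.1 18.4 yaw 2.4
px [391.  32.] c [ 598.9 -222.8] LxW 119.6 22.7 yaw -24.9
```

Call:
servo_tool([
  {"x": 0.0005, "y": -0.0025, "z": 0.05, "turn": 0, "grip": 0.5},
  {"x": 0.0005, "y": -0.0025, "z": 0.1, "turn": 0, "grip": 0.5},
  {"x": 0.0005, "y": -0.0025, "z": 0.12, "turn": 0, "grip": 0.5},
  {"x": 0.0005, "y": -0.0025, "z": 0.129, "turn": 0, "grip": 0.5},
  {"x": 0.0005, "y": -0.0025, "z": 0.129, "turn": 0, "grip": 0.5},
  {"x": 0.0005, "y": -0.0025, "z": 0.129, "turn": 0, "grip": 1},
  {"x": 0.0005, "y": -0.0025, "z": 0.129, "turn": 0, "grip": 1},
  {"x": 0.0005, "y": -0.0025, "z": 0.129, "turn": 0, "grip": 1},
], squeeze=35)

```text
clock: 2.9
tcp_pos: [445.1, -214.8, 170.2]
orientation: [0.984, 0.177, 0.0, 0.0]
ft_force: [-1.1, -0.3, -0.2]
opening: 0.183
```

Call:
servo_tool([
  {"x": 0, "y": 0, "z": 0, "turn": 0, "grip": 1},
  {"x": 0, "y": 0, "z": 0, "turn": 0, "grip": 1},
  {"x": 0, "y": 0, "z": -0.05, "turn": 0, "grip": 1},
  {"x": 0, "y": 0, "z": -0.1, "turn": 0, "grip": 1},
  {"x": 0, "y": 0, "z": -0.1, "turn": 0, "grip": 1},
])

```text
clock: 3.52
tcp_pos: [446.5, -215.9, 274.0]
orientation: [0.984, 0.177, 0.003, 0.004]
ft_force: [0.3, -0.2, -1.2]
opening: 0.134
```

Run:
```python
from h import *
cv2.imwrite('pics/w2.png',read_camera('wrist')[:,:,::-1])
s=read_state();print(s['tcp_pos'],s['opening'],s['ft_force'])
shift(614,307,np.radians(4.8))
```

```text
[ 445.580886   -215.18661446  271.74595184] 0.12825897671485764 [ 0.04489898  0.56433269 -1.31675677]
shift m [ 0.3396 -0.4309 -0.0012] turn 0.272 or -2.87 z 271.7 j6 0.53 clock 3.575
```

View pics/w2.png

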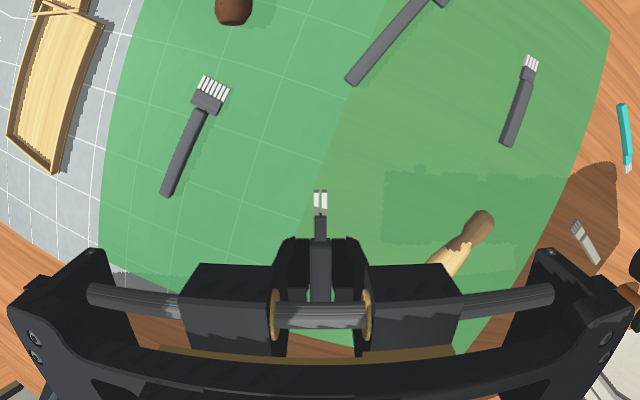

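The iron is held straight, with the opening at about 11.5 mm. I carry it above tray_2.

Call:
servo_tool([
  {"x": 0.34, "y": -0.431, "z": 0, "turn": 0.272, "grip": 1},
  {"x": 0.34, "y": -0.431, "z": 0, "turn": 0.272, "grip": 1},
  {"x": 0.34, "y": -0.431, "z": 0, "turn": 0.272, "grip": 1},
  {"x": 0.34, "y": -0.431, "z": 0, "turn": 0.272, "grip": 1},
  {"x": 0.34, "y": -0.431, "z": 0, "turn": 0.272, "grip": 1},
  {"x": 0.34, "y": -0.431, "z": 0, "turn": 0.272, "grip": 1},
  {"x": 0.34, "y": -0.431, "z": 0, "turn": 0.272, "grip": 1},
  {"x": 0.34, "y": -0.431, "z": 0, "turn": 0.272, "grip": 1},
])

```text
clock: 4.58
tcp_pos: [596.6, 255.6, 267.8]
orientation: [0.999, 0.042, -0.0, 0.002]
ft_force: [-0.1, -0.0, -0.7]
opening: 0.13
```

Run:
```python
from h import *
shift(614,307,np.radians(4.8))
```

```text
shift m [ 0.0216 -0.0498 -0.0002] turn -0.0 or 3.141 z 267.8 j6 1.71 clock 4.575
```

Call:
servo_tool([
  {"x": 0.0216, "y": -0.0498, "z": 0.01, "turn": 0, "grip": 1},
  {"x": 0.0216, "y": -0.0498, "z": 0.02, "turn": 0, "grip": 1},
  {"x": 0.0216, "y": -0.0498, "z": 0.02, "turn": 0, "grip": 1},
])

```text
clock: 4.95
tcp_pos: [612.5, 306.4, 243.7]
orientation: [0.999, 0.042, -0.003, 0.003]
ft_force: [0.6, 0.1, -0.9]
opening: 0.132
```

Run:
```python
from h import *
P=camera_params('wrist'); shift(614,307,np.radians(4.8))
cv2.imwrite('pics/w3.png',read_camera('wrist')[:,:,::-1])
```

```text
shift m [ 0.0015 -0.0005 -0.    ] turn 0.0 or -3.141 z 243.7 j6 1.78 clock 4.95
```

View pics/w3.png

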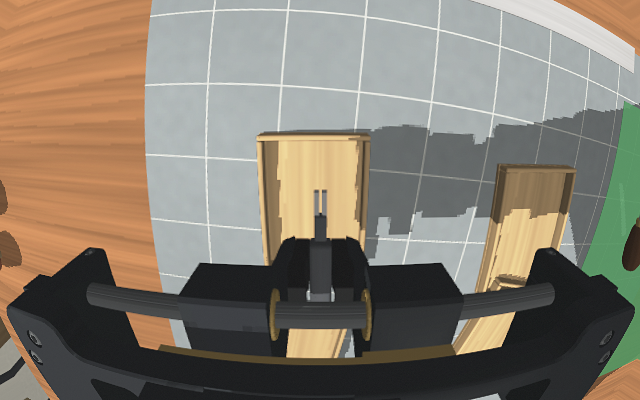

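Run:
```python
from h import *
w=ray2plane('wrist',[(258,134),(370,135)],16);print(w, w.mean(0)-53*np.array([np.cos(.084),np.sin(.084)]), np.degrees(np.arctan2(*(w[0]-w[1])[::-1]))-90)
```

```text
[[664.49520678 353.30273929]
 [669.82463389 276.99155547]] [614.34679442 310.70038108] 3.9949411521228058
```

Tray_2's centre measures (614,309–310) from the wrist and (614,307) from the top, so they agree. Lowering now.

Call:
servo_tool([
  {"x": 0.0015, "y": -0.002, "z": 0.03, "turn": 0, "grip": 1},
  {"x": 0.0015, "y": -0.002, "z": 0.055, "turn": 0, "grip": 1},
  {"x": 0.0015, "y": -0.002, "z": 0.064, "turn": 0, "grip": 1},
  {"x": 0.0015, "y": -0.002, "z": 0.068, "turn": 0, "grip": 1},
  {"x": 0.0015, "y": -0.002, "z": 0.07, "turn": 0, "grip": 1},
  {"x": 0.0015, "y": -0.002, "z": 0.07, "turn": 0, "grip": 1},
  {"x": 0.0015, "y": -0.002, "z": 0.07, "turn": 0, "grip": 1},
])

```text
clock: 5.88
tcp_pos: [614.4, 307.7, 175.9]
orientation: [0.999, 0.042, -0.002, 0.003]
ft_force: [-0.2, -0.6, -1.0]
opening: 0.128
```

Call:
servo_tool([
  {"x": 0, "y": 0, "z": 0.001, "turn": 0, "grip": 1},
  {"x": 0, "y": 0, "z": 0.002, "turn": 0, "grip": 1},
  {"x": 0, "y": 0, "z": 0.0025, "turn": 0, "grip": 1},
  {"x": 0, "y": 0, "z": 0.0025, "turn": 0, "grip": 1},
])

```text
clock: 6.38
tcp_pos: [614.5, 307.8, 174.2]
orientation: [0.999, 0.042, -0.001, 0.003]
ft_force: [-2.6, -0.6, 5.4]
opening: 0.132
```

Run:
```python
from h import *
for i in range(3):
    s=read_state(); print(s['tcp_pos'],s['ft_force'],s['clock'])
cv2.imwrite('pics/w4.png',read_camera('wrist')[:,:,::-1])
s=read_state(); print(s['tcp_pos'],s['ft_force'],s['clock'])
```

```text
[614.49467015 307.84455569 174.24014431] [-2.56549654 -0.63158781  5.38426319] 6.375
[614.49467015 307.84455569 174.24014431] [-2.56549654 -0.63158781  5.38426319] 6.375
[614.49467015 307.84455569 174.24014431] [-2.56549654 -0.63158781  5.38426319] 6.375
[614.51093186 307.81868394 174.22813461] [-2.51173856 -0.06927937  5.31726094] 6.425
```

Contact at about 5 N, so the iron is on the floor. I release with a small opening and rise.

Call:
servo_tool([
  {"x": 0, "y": 0, "z": 0, "turn": 0, "grip": 0.72},
  {"x": 0, "y": 0, "z": 0, "turn": 0, "grip": 0.72},
  {"x": 0, "y": 0, "z": 0, "turn": 0, "grip": 0.72},
  {"x": 0, "y": 0, "z": -0.02, "turn": 0, "grip": 0.72},
  {"x": 0, "y": 0, "z": -0.05, "turn": 0, "grip": 0.72},
  {"x": 0, "y": 0, "z": -0.11, "turn": 0, "grip": 0.6},
  {"x": 0, "y": 0, "z": -0.12, "turn": 0, "grip": 0.5},
])

```text
clock: 7.3
tcp_pos: [616.7, 309.2, 301.7]
orientation: [0.999, 0.042, 0.004, 0.001]
ft_force: [0.7, -0.7, 0.8]
opening: 0.48
```

Run:
```python
from h import *
cv2.imwrite('pics/w5.png',read_camera('wrist')[:,:,::-1][80:340,150:500])
shift(597.5,-354,np.radians(1.5))
```

```text
shift m [-0.0739  0.6592  0.0018] turn 0.057 or -3.084 z 300.6 j6 1.78 clock 7.35
```

View pics/w5.png

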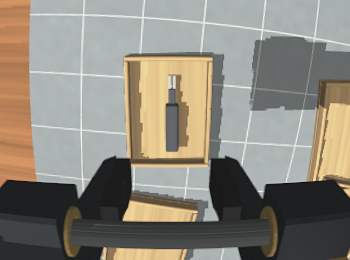

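Iron_2 lies flat, well inside tray_2. Next is iron_4.

Call:
servo_tool([
  {"x": -0.074, "y": 0.659, "z": 0, "turn": 0.057, "grip": 0.5},
  {"x": -0.074, "y": 0.659, "z": 0, "turn": 0.057, "grip": 0.5},
  {"x": -0.074, "y": 0.659, "z": 0, "turn": 0.057, "grip": 0.5},
  {"x": -0.074, "y": 0.659, "z": 0, "turn": 0.057, "grip": 0.5},
  {"x": -0.074, "y": 0.659, "z": 0, "turn": 0.057, "grip": 0.5},
  {"x": -0.074, "y": 0.659, "z": 0, "turn": 0.057, "grip": 0.5},
  {"x": -0.074, "y": 0.659, "z": 0, "turn": 0.057, "grip": 0.5},
  {"x": -0.074, "y": 0.659, "z": 0, "turn": 0.057, "grip": 0.5},
])

```text
clock: 8.35
tcp_pos: [600.9, -193.1, 299.7]
orientation: [1.0, 0.013, 0.002, 0.001]
ft_force: [0.9, -0.4, 0.0]
opening: 0.502
```

Run:
```python
from h import *
shift(597.5,-354,np.radians(1.5))
```

```text
shift m [-0.0076  0.1607  0.0003] turn 0.0 or -3.141 z 299.7 j6 1.05 clock 8.35
```

Call:
servo_tool([
  {"x": -0.0076, "y": 0.161, "z": 0, "turn": 0, "grip": 0.5},
  {"x": -0.0076, "y": 0.161, "z": 0, "turn": 0, "grip": 0.5},
  {"x": -0.0076, "y": 0.161, "z": 0, "turn": 0, "grip": 0.5},
  {"x": -0.0076, "y": 0.161, "z": 0, "turn": 0, "grip": 0.5},
  {"x": -0.0076, "y": 0.161, "z": 0, "turn": 0, "grip": 0.5},
])

```text
clock: 8.98
tcp_pos: [597.3, -353.4, 299.0]
orientation: [1.0, 0.013, 0.002, 0.0]
ft_force: [0.1, 0.4, 0.4]
opening: 0.503
```

Run:
```python
from h import *
P=camera_params('wrist'); im=read_camera('wrist')[:,:,::-1].copy()
for z in (6,12): items(im,P,z,(150,60,560,232))
shift(597.5,-354,np.radians(1.5)); cv2.imwrite('pics/w6.png',im)
```

```text
px [325. 179.] c [ 598.8 -357.2] LxW 91.4 15.2 yaw 1.4
px [193. 163.] c [ 606.6 -225. ] LxW 132.3 40.4 yaw -17.9
px [325. 179.] c [ 600.6 -357. ] LxW 89.4 14.8 yaw 1.4
px [193. 163.] c [ 608.2 -227.8] LxW 129.4 39.5 yaw -17.9
shift m [-0.0001  0.0011  0.    ] turn 0.001 or -3.141 z 299.3 j6 0.84 clock 9.025
```

Call:
servo_tool([
  {"x": 0.002, "y": 0.0033, "z": 0.05, "turn": 0, "grip": 0.5},
  {"x": 0.002, "y": 0.0033, "z": 0.1, "turn": 0, "grip": 0.5},
  {"x": 0.002, "y": 0.0033, "z": 0.12, "turn": 0, "grip": 0.5},
  {"x": 0.002, "y": 0.0033, "z": 0.13, "turn": 0, "grip": 0.5},
  {"x": 0.002, "y": 0.0033, "z": 0.13, "turn": 0, "grip": 0.5},
  {"x": 0.002, "y": 0.0033, "z": 0.13, "turn": 0, "grip": 1},
  {"x": 0.002, "y": 0.0033, "z": 0.13, "turn": 0, "grip": 1},
  {"x": 0.002, "y": 0.0033, "z": 0.13, "turn": 0, "grip": 1},
])

```text
clock: 10.02
tcp_pos: [600.3, -356.5, 170.2]
orientation: [1.0, 0.014, 0.002, 0.001]
ft_force: [-0.2, -1.6, 0.7]
opening: 0.186
```

Call:
servo_tool([
  {"x": 0, "y": 0, "z": 0, "turn": 0, "grip": 1},
  {"x": 0, "y": 0, "z": 0, "turn": 0, "grip": 1},
  {"x": 0, "y": 0, "z": -0.04, "turn": 0, "grip": 1},
  {"x": 0, "y": 0, "z": -0.1, "turn": 0, "grip": 1},
  {"x": 0, "y": 0, "z": -0.1, "turn": 0, "grip": 1},
])

```text
clock: 10.65
tcp_pos: [601.7, -357.7, 276.9]
orientation: [1.0, 0.014, 0.007, 0.004]
ft_force: [0.6, -0.3, -1.6]
opening: 0.125
```

Run:
```python
from h import *
s=read_state();print(s['tcp_pos'],s['opening'],s['ft_force'])
shift(599.6,108.3,np.radians(6.2))
```

```text
[ 601.65894163 -357.7202669   276.93825176] 0.12546012552651664 [ 0.59450141 -0.34512441 -1.57082451]
shift m [ 0.0107 -0.4659 -0.0041] turn -0.081 or 3.061 z 276.9 j6 0.84 clock 10.65
```

Held: 11 mm opening and about 1 N more weight.

Call:
servo_tool([
  {"x": 0.0107, "y": -0.466, "z": 0, "turn": -0.081, "grip": 1},
  {"x": 0.0107, "y": -0.466, "z": 0, "turn": -0.081, "grip": 1},
  {"x": 0.0107, "y": -0.466, "z": 0, "turn": -0.081, "grip": 1},
  {"x": 0.0107, "y": -0.466, "z": 0, "turn": -0.081, "grip": 1},
  {"x": 0.0107, "y": -0.466, "z": 0, "turn": -0.081, "grip": 1},
  {"x": 0.0107, "y": -0.466, "z": 0, "turn": -0.081, "grip": 1},
  {"x": 0.0107, "y": -0.466, "z": 0, "turn": -0.081, "grip": 1},
  {"x": 0.0107, "y": -0.466, "z": 0, "turn": -0.081, "grip": 1},
])

```text
clock: 11.65
tcp_pos: [598.5, 111.8, 271.5]
orientation: [0.998, 0.056, 0.005, 0.004]
ft_force: [0.2, -1.0, -0.7]
opening: 0.133
```

Call:
servo_tool([
  {"x": 0, "y": 0, "z": 0, "turn": 0, "grip": 1},
])

```text
clock: 11.78
tcp_pos: [597.7, 113.8, 270.3]
orientation: [0.998, 0.057, 0.004, 0.004]
ft_force: [-0.6, -0.8, -1.5]
opening: 0.127
```

Run:
```python
from h import *
cv2.imwrite('pics/w7.png',read_camera('wrist')[:,:,::-1])
shift(599.6,108.3,np.radians(6.2))
```

```text
shift m [0.0014 0.0047 0.0001] turn 0.006 or -3.136 z 270.1 j6 1.45 clock 11.825
```

View pics/w7.png

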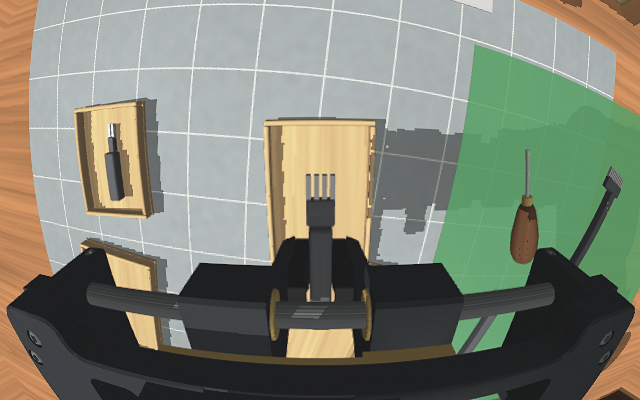

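Iron_4 (4 teeth) is above tray_4, whose far rim corners are at (264,122) and (376,122). Iron_2 is still inside its tray.

Run:
```python
from h import *
w=ray2plane('wrist',[(264,121),(377,122)],16);a=np.radians(6);print(w, w.mean(0)-63*np.array([np.cos(a),np.sin(a)]), np.degrees(np.arctan2(*(w[0]-w[1])[::-1]))-90)
shift(599.6,108.3,np.radians(6.2))
```

```text
[[657.73955759 162.1677164 ]
 [666.61973305  76.58446775]] [599.52476591 112.79079889] 5.923850049337261
shift m [0.0014 0.0047 0.0001] turn 0.006 or -3.136 z 270.1 j6 1.45 clock 11.825
```

Call:
servo_tool([
  {"x": 0.0014, "y": 0.0025, "z": 0.04, "turn": 0.005, "grip": 1},
  {"x": 0.0014, "y": 0.0025, "z": 0.08, "turn": 0.005, "grip": 1},
  {"x": 0.0014, "y": 0.0025, "z": 0.09, "turn": 0.005, "grip": 1},
  {"x": 0.0014, "y": 0.0025, "z": 0.092, "turn": 0.005, "grip": 1},
  {"x": 0.0014, "y": 0.0025, "z": 0.094, "turn": 0.005, "grip": 1},
  {"x": 0.0014, "y": 0.0025, "z": 0.096, "turn": 0.005, "grip": 1},
  {"x": 0.0014, "y": 0.0025, "z": 0.096, "turn": 0.005, "grip": 1},
])

```text
clock: 12.7
tcp_pos: [600.5, 109.8, 174.8]
orientation: [0.998, 0.054, 0.005, 0.004]
ft_force: [-0.1, 0.1, -0.4]
opening: 0.129
```

Call:
servo_tool([
  {"x": 0, "y": 0, "z": 0.001, "turn": 0, "grip": 1},
  {"x": 0, "y": 0, "z": 0.002, "turn": 0, "grip": 1},
  {"x": 0, "y": 0, "z": 0.002, "turn": 0, "grip": 1},
  {"x": 0, "y": 0, "z": 0.002, "turn": 0, "grip": 1},
])

```text
clock: 13.2
tcp_pos: [600.7, 109.9, 174.1]
orientation: [0.998, 0.055, 0.005, 0.004]
ft_force: [-4.7, -0.9, 9.3]
opening: 0.133
```

Call:
servo_tool([
  {"x": 0, "y": 0, "z": 0, "turn": 0, "grip": 0.72},
  {"x": 0, "y": 0, "z": 0, "turn": 0, "grip": 0.72},
  {"x": 0, "y": 0, "z": 0, "turn": 0, "grip": 0.72},
  {"x": 0, "y": 0, "z": -0.02, "turn": 0, "grip": 0.72},
  {"x": 0, "y": 0, "z": -0.05, "turn": 0, "grip": 0.72},
  {"x": 0, "y": 0, "z": -0.11, "turn": 0, "grip": 0.6},
  {"x": 0, "y": 0, "z": -0.125, "turn": 0, "grip": 0.5},
])

```text
clock: 14.08
tcp_pos: [601.0, 111.0, 305.3]
orientation: [0.998, 0.055, 0.009, 0.005]
ft_force: [0.9, -0.4, -0.1]
opening: 0.482
```

Run:
```python
from h import *
cv2.imwrite('pics/w8.png',read_camera('wrist')[:,:,::-1][80:340,150:500])
shift(455,-95,np.radians(-8))
```

```text
shift m [-0.1676  0.1889 -0.001 ] turn 0.249 or -2.892 z 305.3 j6 1.46 clock 14.125
```

View pics/w8.png

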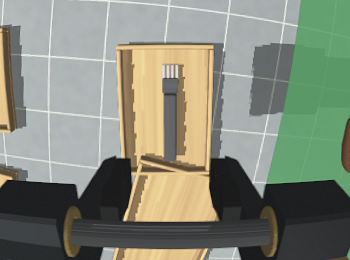

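Iron_4 lies flat in tray_4. On to iron_7; I add settle rows at the end of each call, because tilt builds up slightly.

Call:
servo_tool([
  {"x": -0.1676, "y": 0.189, "z": 0.005, "turn": 0.249, "grip": 0.5},
  {"x": -0.1676, "y": 0.189, "z": 0.005, "turn": 0.249, "grip": 0.5},
  {"x": -0.1676, "y": 0.189, "z": 0.005, "turn": 0.249, "grip": 0.5},
  {"x": -0.1676, "y": 0.189, "z": 0.005, "turn": 0.249, "grip": 0.5},
  {"x": -0.1676, "y": 0.189, "z": 0.005, "turn": 0.249, "grip": 0.5},
  {"x": -0.1676, "y": 0.189, "z": 0.005, "turn": 0.249, "grip": 0.5},
  {"x": -0.1676, "y": 0.189, "z": 0.005, "turn": 0.249, "grip": 0.5},
  {"x": -0.1676, "y": 0.189, "z": 0.005, "turn": 0.249, "grip": 0.5},
])

```text
clock: 15.12
tcp_pos: [455.6, -94.0, 299.2]
orientation: [0.998, -0.069, 0.01, 0.003]
ft_force: [0.5, -0.3, 1.0]
opening: 0.499
```

Run:
```python
from h import *
P=camera_params('wrist'); im=read_camera('wrist')[:,:,::-1].copy()
for z in (6,12): items(im,P,z,(200,60,560,232))
s=read_state(); R=Ro.from_quat(s['orientation']).as_matrix(); print('tool z',R[:,2],s['tcp_pos'])
shift(455,-95,np.radians(-8)); cv2.imwrite('pics/w9.png',im)
```

```text
px [319. 171.] c [463.3 -95.3] LxW 94.7 26.8 yaw -8.4
px [209. 153.] c [509.4  -3.2] LxW 167.4 37.8 yaw -12.3
px [319. 171.] c [464.9 -95.5] LxW 92.6 26.2 yaw -8.4
px [209. 153.] c [509.9  -5.4] LxW 163.7 37.0 yaw -12.3
tool z [ 0.01863791 -0.00821919 -0.99979252] [455.57510871 -94.15091279 299.18338044]
shift m [-0.0005  0.0009 -0.    ] turn 0.002 or -3.139 z 299.2 j6 1.25 clock 15.175
```

Call:
servo_tool([
  {"x": -0.006, "y": -0.0017, "z": 0.05, "turn": 0.005, "grip": 0.5},
  {"x": -0.006, "y": -0.0017, "z": 0.1, "turn": 0.005, "grip": 0.5},
  {"x": -0.006, "y": -0.0017, "z": 0.12, "turn": 0.005, "grip": 0.5},
  {"x": -0.006, "y": -0.0017, "z": 0.13, "turn": 0.005, "grip": 0.5},
  {"x": -0.006, "y": -0.0017, "z": 0.13, "turn": 0.005, "grip": 0.5},
  {"x": -0.006, "y": -0.0017, "z": 0.13, "turn": 0.005, "grip": 1},
  {"x": -0.006, "y": -0.0017, "z": 0.13, "turn": 0.005, "grip": 1},
  {"x": -0.006, "y": -0.0017, "z": 0.13, "turn": 0.005, "grip": 1},
], squeeze=40)

```text
clock: 16.18
tcp_pos: [452.6, -92.8, 169.7]
orientation: [0.997, -0.071, 0.01, 0.004]
ft_force: [-1.0, 0.3, 0.2]
opening: 0.184
```

Call:
servo_tool([
  {"x": 0, "y": 0, "z": 0, "turn": 0, "grip": 1},
  {"x": 0, "y": 0, "z": 0, "turn": 0, "grip": 1},
  {"x": 0, "y": 0, "z": -0.03, "turn": 0, "grip": 1},
  {"x": 0, "y": 0, "z": -0.07, "turn": 0, "grip": 1},
  {"x": 0, "y": 0, "z": -0.1, "turn": 0, "grip": 1},
  {"x": 0, "y": 0, "z": -0.1, "turn": 0, "grip": 1},
  {"x": 0, "y": 0, "z": -0.1, "turn": 0, "grip": 1},
])

```text
clock: 17.05
tcp_pos: [450.1, -91.7, 268.6]
orientation: [0.997, -0.071, 0.01, 0.003]
ft_force: [-0.1, 0.5, -2.4]
opening: 0.13
```

Run:
```python
from h import *
s=read_state();print(s['tcp_pos'],s['opening'],s['ft_force'],Ro.from_quat(s['orientation']).as_matrix()[:,2])
shift(446,321,np.radians(-5.8))
```

```text
[450.06862068 -91.72144999 268.63892569] 0.1303021392662336 [-0.08002405  0.54986463 -2.44574163] [ 0.01851864 -0.00811946 -0.99979555]
shift m [-0.0626 -0.4079 -0.0034] turn -0.041 or 3.1 z 268.6 j6 1.25 clock 17.05
```

Call:
servo_tool([
  {"x": -0.063, "y": -0.408, "z": 0, "turn": -0.041, "grip": 1},
  {"x": -0.063, "y": -0.408, "z": 0, "turn": -0.041, "grip": 1},
  {"x": -0.063, "y": -0.408, "z": 0, "turn": -0.041, "grip": 1},
  {"x": -0.063, "y": -0.408, "z": 0, "turn": -0.041, "grip": 1},
  {"x": -0.063, "y": -0.408, "z": 0, "turn": -0.041, "grip": 1},
  {"x": -0.063, "y": -0.408, "z": 0, "turn": -0.041, "grip": 1},
  {"x": -0.063, "y": -0.408, "z": 0, "turn": -0.041, "grip": 1},
  {"x": -0.063, "y": -0.408, "z": 0, "turn": -0.041, "grip": 1},
])

```text
clock: 18.05
tcp_pos: [444.5, 323.0, 262.9]
orientation: [0.999, -0.049, 0.008, 0.004]
ft_force: [1.1, -0.5, -1.2]
opening: 0.13
```

Call:
servo_tool([
  {"x": 0, "y": 0, "z": 0, "turn": 0, "grip": 1},
  {"x": 0, "y": 0, "z": 0, "turn": 0, "grip": 1},
])

```text
clock: 18.3
tcp_pos: [444.3, 321.9, 261.8]
orientation: [0.999, -0.049, 0.007, 0.005]
ft_force: [0.0, -0.6, -0.8]
opening: 0.13
```

Run:
```python
from h import *
s=read_state();print(Ro.from_quat(s['orientation']).as_matrix()[:,2])
cv2.imwrite('pics/w10.png',read_camera('wrist')[:,:,::-1])
shift(446,321,np.radians(-5.8))
```

```text
[ 0.01335948 -0.01025174 -0.9998582 ]
shift m [0.0016 0.0007 0.    ] turn 0.002 or -3.139 z 262.2 j6 2.09 clock 18.35
```

View pics/w10.png

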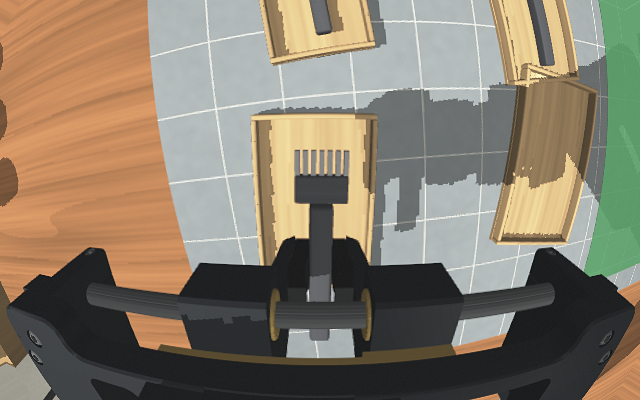

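The 7-tooth iron is above tray_7, whose far rim corners are at (252,115) and (378,115). Tray_10 and tray_4 are visible at the right.

Run:
```python
from h import *
P=camera_params('wrist')
w=ray2plane('wrist',[(251,115),(378,115)],16);a=np.radians(-5.8);print(w, w.mean(0)-73*np.array([np.cos(a),np.sin(a)]), np.degrees(np.arctan2(*(w[0]-w[1])[::-1]))-90)
w=ray2plane('wrist',[(597,92),(567,243),(491,240)],16);print(w,(w[0]+w[2])/2)
```

```text
[[521.14841507 365.26703786]
 [511.44791714 272.09826684]] [443.67187436 326.05976204] -5.944075270594297
[[533.03228009  35.63809637]
 [373.6901754   62.40453494]
 [395.57786904 169.41930824]] [464.30507456 102.5287023 ]
```

Call:
servo_tool([
  {"x": -0.003, "y": -0.0034, "z": 0.04, "turn": 0, "grip": 1},
  {"x": -0.003, "y": -0.0034, "z": 0.07, "turn": 0, "grip": 1},
  {"x": -0.003, "y": -0.0034, "z": 0.08, "turn": 0, "grip": 1},
  {"x": -0.003, "y": -0.0034, "z": 0.084, "turn": 0, "grip": 1},
  {"x": -0.003, "y": -0.0034, "z": 0.086, "turn": 0, "grip": 1},
  {"x": -0.003, "y": -0.0034, "z": 0.087, "turn": 0, "grip": 1},
  {"x": -0.003, "y": -0.0034, "z": 0.087, "turn": 0, "grip": 1},
])

```text
clock: 19.23
tcp_pos: [443.3, 324.9, 175.8]
orientation: [0.999, -0.049, 0.008, 0.004]
ft_force: [-0.2, -0.9, -1.7]
opening: 0.127
```

Call:
servo_tool([
  {"x": 0, "y": 0, "z": 0.001, "turn": 0, "grip": 1},
  {"x": 0, "y": 0, "z": 0.002, "turn": 0, "grip": 1},
  {"x": 0, "y": 0, "z": 0.0025, "turn": 0, "grip": 1},
  {"x": 0, "y": 0, "z": 0.0025, "turn": 0, "grip": 1},
])

```text
clock: 19.73
tcp_pos: [443.5, 324.9, 173.8]
orientation: [0.999, -0.049, 0.008, 0.004]
ft_force: [-2.1, -0.6, 4.8]
opening: 0.123
```

Call:
servo_tool([
  {"x": 0, "y": 0, "z": 0, "turn": 0, "grip": 0.72},
  {"x": 0, "y": 0, "z": 0, "turn": 0, "grip": 0.72},
  {"x": 0, "y": 0, "z": 0, "turn": 0, "grip": 0.72},
  {"x": 0, "y": 0, "z": -0.02, "turn": 0, "grip": 0.72},
  {"x": 0, "y": 0, "z": -0.05, "turn": 0, "grip": 0.72},
  {"x": 0, "y": 0, "z": -0.1, "turn": 0, "grip": 0.6},
  {"x": 0, "y": 0, "z": -0.125, "turn": 0, "grip": 0.5},
  {"x": 0, "y": 0, "z": -0.125, "turn": 0, "grip": 0.5},
])

```text
clock: 20.72
tcp_pos: [442.3, 326.5, 300.9]
orientation: [0.999, -0.049, 0.01, 0.003]
ft_force: [-0.1, -0.5, -0.5]
opening: 0.507
```

Run:
```python
from h import *
cv2.imwrite('pics/w11.png',read_camera('wrist')[:,:,::-1][60:320,150:500])
s=read_state();print(Ro.from_quat(s['orientation']).as_matrix()[:,2])
shift(606,-226,np.radians(-18))
```

```text
[ 0.01678276 -0.00871989 -0.99982114]
shift m [0.2181 0.5332 0.0076] turn 0.215 or -2.926 z 299.0 j6 2.1 clock 20.775
```

View pics/w11.png

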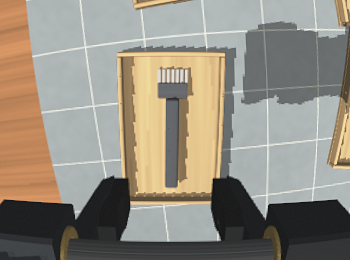

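Iron_7 lies flat in tray_7. Last is iron_10.

Call:
servo_tool([
  {"x": 0.218, "y": 0.533, "z": 0.007, "turn": 0.215, "grip": 0.5},
  {"x": 0.218, "y": 0.533, "z": 0.007, "turn": 0.215, "grip": 0.5},
  {"x": 0.218, "y": 0.533, "z": 0.007, "turn": 0.215, "grip": 0.5},
  {"x": 0.218, "y": 0.533, "z": 0.007, "turn": 0.215, "grip": 0.5},
  {"x": 0.218, "y": 0.533, "z": 0.007, "turn": 0.215, "grip": 0.5},
  {"x": 0.218, "y": 0.533, "z": 0.007, "turn": 0.215, "grip": 0.5},
  {"x": 0.218, "y": 0.533, "z": 0.007, "turn": 0.215, "grip": 0.5},
  {"x": 0.218, "y": 0.533, "z": 0.007, "turn": 0.215, "grip": 0.5},
])

```text
clock: 21.78
tcp_pos: [583.9, -154.9, 296.9]
orientation: [0.988, -0.156, 0.007, 0.002]
ft_force: [0.4, 0.6, 0.7]
opening: 0.5
```

Run:
```python
from h import *
shift(604,-224,np.radians(-18))
```

```text
shift m [0.0405 0.0595 0.0008] turn -0.0 or 3.142 z 296.9 j6 1.43 clock 21.775
```

Call:
servo_tool([
  {"x": 0.0405, "y": 0.0595, "z": 0, "turn": 0, "grip": 0.5},
  {"x": 0.0405, "y": 0.0595, "z": 0, "turn": 0, "grip": 0.5},
  {"x": 0.0405, "y": 0.0595, "z": 0, "turn": 0, "grip": 0.5},
  {"x": 0.0405, "y": 0.0595, "z": 0, "turn": 0, "grip": 0.5},
])

```text
clock: 22.28
tcp_pos: [603.5, -222.3, 296.4]
orientation: [0.988, -0.156, 0.006, 0.002]
ft_force: [0.4, 0.7, 0.0]
opening: 0.497
```

Run:
```python
from h import *
P=camera_params('wrist'); im=read_camera('wrist')[:,:,::-1].copy()
for z in (6,12): items(im,P,z,(200,40,500,232))
s=read_state(); R=Ro.from_quat(s['orientation']).as_matrix(); print('tool z',R[:,2],s['tcp_pos'])
tip=s['tcp_pos']+R[:,2]*(s['tcp_pos'][2]-6); d=np.array([607.5,-227,tip[2]])-tip; print('needed shift mm',R.T@d)
shift(606,-226,np.radians(-18)); cv2.imwrite('pics/w12.png',im)
```

```text
px [324. 158.] c [ 616.7 -227.9] LxW 109.8 38.8 yaw -17.9
px [324. 158.] c [ 618.1 -228.3] LxW 107.4 38.0 yaw -17.9
tool z [ 0.01234966 -0.00586895 -0.99990652] [ 603.72892842 -222.15753908  296.87918097]
needed shift mm [1.13400344 2.92843395 0.02060922]
shift m [0.0033 0.003  0.0001] turn 0.002 or -3.14 z 296.9 j6 1.35 clock 22.325
```

Call:
servo_tool([
  {"x": 0, "y": 0.0017, "z": 0.05, "turn": 0, "grip": 0.5},
  {"x": 0, "y": 0.0017, "z": 0.1, "turn": 0, "grip": 0.5},
  {"x": 0, "y": 0.0017, "z": 0.12, "turn": 0, "grip": 0.5},
  {"x": 0, "y": 0.0017, "z": 0.128, "turn": 0, "grip": 0.5},
  {"x": 0, "y": 0.0017, "z": 0.128, "turn": 0, "grip": 0.5},
  {"x": 0, "y": 0.0017, "z": 0.128, "turn": 0, "grip": 1},
  {"x": 0, "y": 0.0017, "z": 0.128, "turn": 0, "grip": 1},
  {"x": 0, "y": 0.0017, "z": 0.128, "turn": 0, "grip": 1},
], squeeze=50)

```text
clock: 23.32
tcp_pos: [605.0, -224.7, 169.7]
orientation: [0.988, -0.156, 0.007, 0.002]
ft_force: [-0.1, -0.4, -0.5]
opening: 0.184
```

Call:
servo_tool([
  {"x": 0, "y": 0, "z": 0, "turn": 0, "grip": 1},
  {"x": 0, "y": 0, "z": 0, "turn": 0, "grip": 1},
  {"x": 0, "y": 0, "z": -0.03, "turn": 0, "grip": 1},
  {"x": 0, "y": 0, "z": -0.07, "turn": 0, "grip": 1},
  {"x": 0, "y": 0, "z": -0.1, "turn": 0, "grip": 1},
  {"x": 0, "y": 0, "z": -0.1, "turn": 0, "grip": 1},
  {"x": 0, "y": 0, "z": -0.1, "turn": 0, "grip": 1},
])

```text
clock: 24.2
tcp_pos: [603.1, -223.8, 268.0]
orientation: [0.988, -0.156, 0.006, 0.002]
ft_force: [-0.4, 0.1, -2.5]
opening: 0.129
```

Run:
```python
from h import *
s=read_state();print(s['tcp_pos'],s['opening'],s['ft_force'],Ro.from_quat(s['orientation']).as_matrix()[:,2])
shift(463,94,np.radians(-9.5))
```

```text
[ 603.0707698  -223.78860193  268.04668276] 0.128672582853372 [-0.37124606  0.11449396 -2.54700401] [ 0.01137652 -0.00533985 -0.99992103]
shift m [-0.231  -0.2593 -0.0033] turn -0.147 or 2.995 z 268.0 j6 1.34 clock 24.2
```

Call:
servo_tool([
  {"x": -0.231, "y": -0.259, "z": 0, "turn": -0.147, "grip": 1},
  {"x": -0.231, "y": -0.259, "z": 0, "turn": -0.147, "grip": 1},
  {"x": -0.231, "y": -0.259, "z": 0, "turn": -0.147, "grip": 1},
  {"x": -0.231, "y": -0.259, "z": 0, "turn": -0.147, "grip": 1},
  {"x": -0.231, "y": -0.259, "z": 0, "turn": -0.147, "grip": 1},
  {"x": -0.231, "y": -0.259, "z": 0, "turn": -0.147, "grip": 1},
  {"x": -0.231, "y": -0.259, "z": 0, "turn": -0.147, "grip": 1},
  {"x": -0.231, "y": -0.259, "z": 0, "turn": -0.147, "grip": 1},
])

```text
clock: 25.2
tcp_pos: [462.9, 93.5, 263.8]
orientation: [0.997, -0.083, 0.005, 0.002]
ft_force: [0.0, -0.6, -1.5]
opening: 0.128
```

Run:
```python
from h import *
cv2.imwrite('pics/w13.png',read_camera('wrist')[:,:,::-1])
s=read_state(); R=Ro.from_quat(s['orientation']).as_matrix(); print('tool z',R[:,2],s['tcp_pos'])
tip=s['tcp_pos']+R[:,2]*(s['tcp_pos'][2]-6); d=np.array([463,95,tip[2]])-tip; print('needed shift mm',R.T@d)
shift(463,94,np.radians(-9.5))
```

```text
tool z [ 0.01042799 -0.00555653 -0.99993019] [463.19097633  93.06131498 264.07556216]
needed shift mm [-3.40033278 -2.8491034  -0.04879587]
shift m [-0.0003 -0.0009 -0.    ] turn -0.0 or 3.141 z 264.1 j6 1.69 clock 25.25
```

View pics/w13.png

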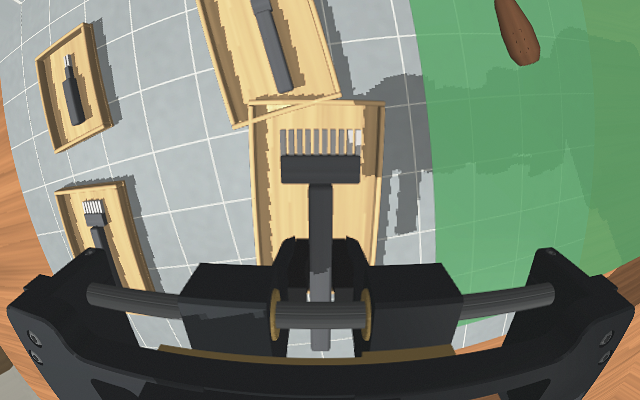

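Iron_10 (10 teeth) is over tray_10, with far rim corners at about (250,103) and (384,101). The other three irons are still in place.

Run:
```python
from h import *
w=ray2plane('wrist',[(249,103),(385,101)],16);a=np.radians(-9.5);print(w, w.mean(0)-83*np.array([np.cos(a),np.sin(a)]), np.degrees(np.arctan2(*(w[0]-w[1])[::-1]))-90)
```

```text
[[550.88675684 132.63574434]
 [535.38522265  33.11873239]] [461.27428482  96.57618965] -8.853680937258474
```

Call:
servo_tool([
  {"x": -0.0038, "y": -0.0023, "z": 0.04, "turn": 0, "grip": 1},
  {"x": -0.0038, "y": -0.0023, "z": 0.07, "turn": 0, "grip": 1},
  {"x": -0.0038, "y": -0.0023, "z": 0.08, "turn": 0, "grip": 1},
  {"x": -0.0038, "y": -0.0023, "z": 0.085, "turn": 0, "grip": 1},
  {"x": -0.0038, "y": -0.0023, "z": 0.088, "turn": 0, "grip": 1},
  {"x": -0.0038, "y": -0.0023, "z": 0.088, "turn": 0, "grip": 1},
  {"x": -0.0038, "y": -0.0023, "z": 0.088, "turn": 0, "grip": 1},
])

```text
clock: 26.12
tcp_pos: [461.1, 95.5, 176.7]
orientation: [0.997, -0.083, 0.006, 0.002]
ft_force: [0.2, -0.2, -2.1]
opening: 0.125
```

Call:
servo_tool([
  {"x": 0, "y": 0, "z": 0.001, "turn": 0, "grip": 1},
  {"x": 0, "y": 0, "z": 0.0015, "turn": 0, "grip": 1},
  {"x": 0, "y": 0, "z": 0.002, "turn": 0, "grip": 1},
  {"x": 0, "y": 0, "z": 0.002, "turn": 0, "grip": 1},
])

```text
clock: 26.62
tcp_pos: [461.1, 95.5, 174.6]
orientation: [0.997, -0.083, 0.006, 0.002]
ft_force: [-0.4, -0.8, -2.3]
opening: 0.122
```

Not yet in contact; a bit lower.

Call:
servo_tool([
  {"x": 0, "y": 0, "z": 0.0007, "turn": 0, "grip": 1},
  {"x": 0, "y": 0, "z": 0.0014, "turn": 0, "grip": 1},
  {"x": 0, "y": 0, "z": 0.0018, "turn": 0, "grip": 1},
  {"x": 0, "y": 0, "z": 0.0018, "turn": 0, "grip": 1},
])

```text
clock: 27.12
tcp_pos: [461.2, 95.5, 173.6]
orientation: [0.997, -0.083, 0.006, 0.002]
ft_force: [-4.9, -0.9, 9.9]
opening: 0.129
```

Call:
servo_tool([
  {"x": 0, "y": 0, "z": 0, "turn": 0, "grip": 0.72},
  {"x": 0, "y": 0, "z": 0, "turn": 0, "grip": 0.72},
  {"x": 0, "y": 0, "z": 0, "turn": 0, "grip": 0.72},
  {"x": 0, "y": 0, "z": -0.02, "turn": 0, "grip": 0.72},
  {"x": 0, "y": 0, "z": -0.05, "turn": 0, "grip": 0.72},
  {"x": 0, "y": 0, "z": -0.1, "turn": 0, "grip": 0.6},
  {"x": 0, "y": 0, "z": -0.16, "turn": 0, "grip": 0.5},
  {"x": 0, "y": 0, "z": -0.2, "turn": 0, "grip": 0.5},
])

```text
clock: 28.12
tcp_pos: [459.1, 96.7, 376.4]
orientation: [0.997, -0.083, 0.007, 0.002]
ft_force: [-0.1, -0.1, -0.1]
opening: 0.5
```

Call:
servo_tool([
  {"x": -0.03, "y": 0.2, "z": 0, "turn": 0, "grip": 0.5},
  {"x": -0.03, "y": 0.2, "z": 0, "turn": 0, "grip": 0.5},
  {"x": -0.03, "y": 0.2, "z": 0, "turn": 0, "grip": 0.5},
  {"x": -0.03, "y": 0.2, "z": 0, "turn": 0, "grip": 0.5},
  {"x": -0.03, "y": 0.2, "z": 0, "turn": 0, "grip": 0.5},
])

```text
clock: 28.75
tcp_pos: [396.4, -96.0, 376.7]
orientation: [0.996, -0.084, 0.007, 0.002]
ft_force: [0.3, -0.9, 0.4]
opening: 0.503
```

Run:
```python
from h import *
im=read_camera('top')[:,:,::-1]; cv2.imwrite('pics/top1.png',cv2.resize(im[120:320,110:470],(800,444),interpolation=cv2.INTER_CUBIC))
```

```text
(no output)
```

View pics/top1.png

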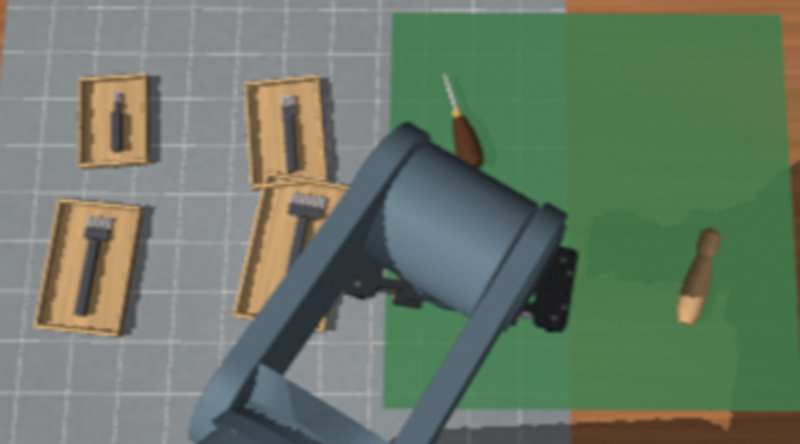

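Irons 2, 4 and 7 are well inside their trays, and the awl and slicker are in their original places. The arm hides the rear of iron_10, so I clear it for one look.

Call:
servo_tool([
  {"x": 0.05, "y": 0.25, "z": 0, "turn": 0, "grip": 0.5},
  {"x": 0.05, "y": 0.25, "z": 0, "turn": 0, "grip": 0.5},
  {"x": 0.05, "y": 0.25, "z": 0, "turn": 0, "grip": 0.5},
  {"x": 0.05, "y": 0.25, "z": 0, "turn": 0, "grip": 0.5},
  {"x": 0.05, "y": 0.25, "z": 0, "turn": 0, "grip": 0.5},
  {"x": 0.05, "y": 0.25, "z": 0, "turn": 0, "grip": 0.5},
])

```text
clock: 29.55
tcp_pos: [405.5, -348.6, 377.2]
orientation: [0.997, -0.082, 0.007, 0.001]
ft_force: [0.3, -0.0, -0.1]
opening: 0.502
```

Run:
```python
from h import *
im=read_camera('top')[:,:,::-1]; cv2.imwrite('pics/top2.png',cv2.resize(im[130:290,120:320],(750,600),interpolation=cv2.INTER_CUBIC))
```

```text
(no output)
```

View pics/top2.png

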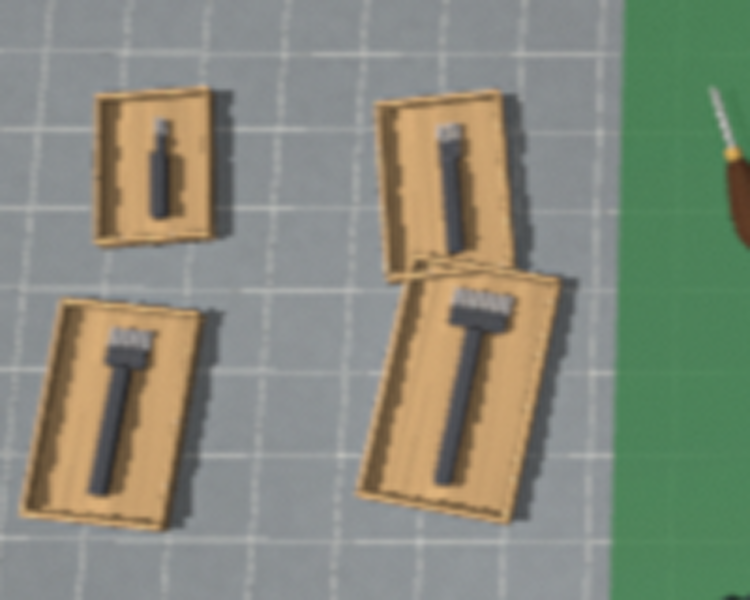

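All four irons lie in their trays with clear margins. Handing in.

```bash
python3 -c "
from workcell import *
print(read_state()['clock']); print(finish_job())"
```

```text
29.6
the job is handed in; nothing more can be done
None
```

All four irons are put away and the job is handed in, at 29.6 s on the robot's clock. I picked them up and set them down in tooth order, 2, 4, 7, 10, each in its own tray from smallest to largest. Each was lowered until the force showed contact with the tray floor (about 5–10 N) before I released it.

- **Last checks:** the final top view shows every iron inside its walls. All four were set down at about the same height (173.6–174.2 mm), which fits lying flat. The awl and slicker stood in their original places in the view just before; the final crop shows only part of the awl and not the slicker.
- **Disagreement:** the wrist and top cameras differed by 3–5 mm in y on the tray positions, so I aimed between the two. The gripper also picked up about 1° of tilt, which I allowed for.
- **Tightest spot:** tray_10's corner overlaps tray_4's end in the views. Iron_4's rear end should clear that wall by about 11 mm. That figure comes from its placed position, though a wrist view also shows the gap.

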